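# Tare the egg scale for its bowl

### The arm

A 6-joint arm with a two-finger parallel gripper is mounted at the origin on the work surface. World frame = base frame: x ahead of the robot, y to its left, z up, the work surface at z = 0. Lengths are in mm, angles in rad, forces in N, time in s.
With the tool pointing down it reaches from about 275 to 725 mm from the base axis. Payload 5.6 kg.
Tool frame: the origin (TCP) lies midway between the tips of the shut fingers; the grasp point (between the pads) lies 19 mm behind it (manip.hold_point_z is the distance from the TCP to the grasp point, in mm); z points along the fingers, y is the line along which they close (so a half turn about z gives the same grasp; the last joint's range is limited). The gripper opens to 85 mm and grips with 20 to 120 N. Pads are 22 mm wide; open, the fingers measure 114 mm over their backs; the gripper's body (76 mm by 85 mm) begins 54 mm behind the grasp point. The pads swing forward as they close: fully open they stand 13 mm farther back than shut.
Start: joints at [-0.858, 0.255, 0.108, 0, -1.424, -0.285], TCP at [228.196, -500.419, 231.283] pointing down, gripper open.
Joint ranges: [-2.95, 2.95], [-1.21, 1.97], [-1.09, 1.5], [-2.87, 1.71], [-2.94, -0.07], [-3.05, 3.05]. Speed limits (rad/s): [2.57, 2.57, 3.14, 3.14, 3.14, 3.14].

### API

Orientations are given as a rotation vector (axis times angle).
In Python, from station import manip, imaging, job_done gives the robot as it stands.
- The arm moves only by the tool step_arm, never from a script. Its argument "increments" is a list of rows, each an object of numbers: "x", "y", "z": the shift along the tool's x, y, z in mm; "ax", "ay", "az": the turn, a rotation vector about the tool's x, y, z in degrees; "grip": the opening, from 0 (shut) to 1 (fully open). In form: [{"x": .., "y": .., "z": .., "ax": .., "ay": .., "az": .., "grip": ..}, ...]. A call has 1 to 20 rows; each row shifts and turns the commanded pose from where the row before left it, along the tool's axes as they then stand; what a row does not reach is not made up. A row lasts 1/8 s, in which the tool goes at most 62.5 mm and 10.7 degrees, less where a joint would pass 70% of its speed; a pose out of reach is approached as far as the arm can. A call is refused whole if a number of a shift passes 62.5 or a number of a turn 10.7, either way. A call with a gripper value outside its range is refused whole. The fingers move at their own pace and stop on an object; "force" is the grip in N (left out, the last holds). Time passes only in rows, so rows that do not move let the fingers close. It gives the time, the measured TCP pose, the force, the opening and the grip force at its end, in the units of the state.
- manip.sense(): the state, without advancing time (a new reading comes with each control period).
- imaging.camera(name): name is "scene" or "top"; returns the picture (480x640x3 uint8, blue, green, red); there is no depth.
- imaging.camera_info(name): a dict with "fx", "fy", "cx", "cy" (pixels), "k1" (the pictures are not rectified: a ray, as slopes to the right and down, at radius r is drawn at 1 + k1 r^2 times it, then the intrinsics apply), "world_to_cam" (4x4, takes a point from world to camera coordinates). Camera axes: x right, y up, looking along -z (the intrinsics and any distortion apply to the point x, -y, -z); pixel columns grow to the right and rows downward; lengths in mm; the calibration is good to about 2 mm. A picture is of the moment at which its call begins. camera_info takes no time and is no camera call.
- job_done(): hands the job in; it is judged then, once.
Trained networks look in the newest picture that a camera, given by its name, has taken for a name from the list of things; names that differ only in an ending like _2 or _b are one class to them, and where a whole thing is asked for, a point or a joint stands for the part that bears it (a point fixed in the world has none). Each returns a list of dicts, best first, with "score" (0 to 1); they miss things now and then, are a little off and sometimes report something else, mostly with a low value. They report only what shows in the picture. A call takes as long as a camera call. They do not tell look-alikes from the thing itself.
- imaging.trace(target, camera): "pixels" (480x640 bool, what is visible of it) and "rect" ([left, top, right, bottom] in pixels, round what is visible of it).
The state is a dict: "t": time; "q": joint angles; "joint_vel": joint speeds; "joint_torque": joint torques, N m; "ee_pos": TCP position; "tool_rot": TCP orientation; "contact_force": force on the tool from outside, world axes, zero at the start; "torque": the same for the moment, N m; "finger_gap": finger opening in mm; "finger_force": force on a finger pad.
Only numpy, scipy, OpenCV 4.12 (cv2) and the standard library are available. Lean on these libraries where they do the work, as an engineer would, in place of code of your own. Each camera call takes 0.05 s, during which the arm holds its last target. There are 200 camera calls.

### The job

Set the empty red egg bowl down gently, upright and in the middle of the scale's round pan and let go of it. Then, once the needle has settled, zero the scale for the bowl: press lightly on the black rubber bezel ring and turn it until its long white zero mark points the same way as the long thin end of the needle, and leave it so. Do not press hard on the scale, and leave the basket, watering can and feed scoop where they are.

Things in the scene. Friction and masses are not known exactly. Their poses are not given: they have to be found in the camera images.
- scale: White enamelled mechanical scale, fixed to the bench: a low housing 170 (x) by 400 (y) by 60 high. Origin under the middle of the housing on the bench; x points across its depth (away from the robot at yaw 0), y along its length; the pan's centre is at y = -105, the dial's at y = +85.
- bowl: Loose red stoneware egg bowl, empty, round and without handles: 120 outer diameter at the rim, 55 high, foot 80 diameter, wall 8 thick and nearly upright over the top 33; inner floor 8 above the bench. It weighs between 0.33 and 0.61 kg. Origin at the centre of its underside, z up. It can be pinched by its wall from above, one finger inside.
- pan_top (a point): Centre of the upper face of the scale's round flat steel pan, 144 diameter, 85 above the bench when empty. The pan sinks under load against a spring: 400 N/m, so it sinks 7 to 15 mm under the bowl.
- pan (a joint): How far the pan has sunk, in m: 0 empty, at most 0.020.
- dial_centre (a point): Point on the dial's vertical axis at the height of the unpressed bezel's upper face, 78 above the bench; fixed, axes as the scale's. The bezel is a flat black rubber ring, outer diameter 116, inner 73, round a clear flat window that turns and sinks with it, level with its face; 18 proud of the housing, no lugs, too wide to grasp.
- needle (a joint): Angle of the black needle under the bezel's window, in rad: 0 with the pan empty, when it points along the scale's +x; it grows clockwise seen from above as the pan sinks (130 rad per m), to about 1.0 to 1.9 under the bowl. The needle cannot be touched; it settles within about a second.
- needle_tip (a point): Tip of the needle's long thin end (its tail is 15 long and broad), 33 from the dial's axis and 67 above the bench. x points outward along the needle, z up.
- bezel (a joint): Bezel angle in rad, growing clockwise seen from above; at 0 its zero mark points along the scale's +x, so the scale is zeroed when this equals needle (whole turns aside). It turns either way, nearly two turns, against about 0.08 N m of friction and stays where left. A fingertip must press on it to carry it round, else it slips; fingertip friction varies.
- bezel_press (a joint): How far the bezel ring is pressed down, in m, 0 to 0.008. It is sprung: starts to sink at about 2 N, 9 N at the bottom of its travel (900 N/m), and rises when let go.
- zero_mark (a point): Middle of the white zero mark on the bezel's upper face, 46 from the dial's axis: a T-shaped bar 18 long across the whole width of the ring, its 11 wide head outermost; the other 23 white ticks are short (4 to 7) and at the inner edge. x points outward.
- basket: Bystander: wooden egg basket 170 by 240 by 90 with a hoop handle up to 190 high, with eggs in it, to the left of the scale. Origin at the centre of its underside.
- watering_can: Bystander: green plastic watering can, 156 diameter, 155 high, with spout and handle to 195, reaching 190 from its axis on the spout side, far right. Origin at the centre of its underside.
- feed_scoop: Bystander: stainless feed scoop lying on the bench beyond the scale, 110 by 75 blade, 40 high, and 100 handle. Origin where handle and blade meet.
Not all that is in view belongs to the job. Of the things like the bowl, leave any that is pink; of the rest the larger one is meant.

How it is judged:
By the outcome, as a careful person would: the job done as asked, in the order asked, and still so for the second after the job is handed in, with the robot touching nothing.
It also fails if it takes over 61 s, if anything falls off the work surface, if the arm or the gripper's body presses on something with over 40 N, if the wrist force passes 120 N, or if a joint passes its speed limit or range.

## Working session

There is one attempt and no reset: what is moved stays moved. The work goes in short steps, Python scripts to look and compute and a tool call to move; the robot and the scene stay as the last step left them, time stands still between calls to the robot, and variables do not carry over. Pictures are saved under pics/ and viewed, at most 10 in all, crops included, and the job is handed in when it is done.

Besides the shell and the picture viewer there is one more tool, called after "Emit:" as a command line: name --argument value ..., lists and objects as JSON in quotes. step_arm: Moves the arm, as the interface text tells. Its arguments: {"type":"object","properties":{"increments":{"type":"array","items":{"type":"object","properties":{"x":{"type":"number"},"y":{"type":"number"},"z":{"type":"number"},"ax":{"type":"number"},"ay":{"type":"number"},"az":{"type":"number"},"grip":{"type":"number"}}}},"force":{"type":"number"}},"required":["increments"]}

```bash
mkdir -p pics
cat > h.py <<'E'
import numpy as np, cv2
from station import manip, imaging, job_done
from scipy.spatial.transform import Rotation as R
def ray(cam,px):
    i=imaging.camera_info(cam); M=np.array(i["world_to_cam"])
    d=np.array([(px[0]-i["cx"])/i["fx"],(px[1]-i["cy"])/i["fy"]]); u=d.copy()
    for _ in range(20): u=d/(1+i["k1"]*(u@u))
    v=M[:3,:3].T@np.array([u[0],-u[1],-1]); o=-M[:3,:3].T@M[:3,3]
    return o,v
def at_z(cam,px,z):
    o,v=ray(cam,px); return o+v*(z-o[2])/v[2]
def proj(cam,p):
    i=imaging.camera_info(cam); M=np.array(i["world_to_cam"]); c=M[:3,:3]@np.array(p,float)+M[:3,3]
    u=np.array([c[0],-c[1]])/-c[2]; u=u*(1+i["k1"]*(u@u)); return np.array([u[0]*i["fx"]+i["cx"],u[1]*i["fy"]+i["cy"]])
E
python3 - <<'E'
from h import *
for c in("top","scene"):
    cv2.imwrite(f"pics/{c}0.png",imaging.camera(c))
    for n in("bowl","scale","pan","bezel"):
        for d in imaging.trace(n,c)[:4]:
            m=d["pixels"];ys,xs=np.nonzero(m); print(c,n,round(d["score"],2),d["rect"],xs.mean().round(1),ys.mean().round(1),len(xs))
    i=imaging.camera_info(c);print(at_z(c,(320,240),0),ray(c,(320,240))[0])
s=manip.sense();print(s["t"],s["tool_rot"],manip.hold_point_z)
E
```

```text
top bowl 0.93 [474.3, 252.4, 513.8, 294.6] 494.2 272.6 1266
top bowl 0.67 [422.7, 166.8, 546.4, 228.0] 471.1 197.6 3421
top bowl 0.65 [414.4, 242.3, 452.7, 284.2] 434.5 262.3 1414
top scale 0.68 [228.2, 218.3, 373.9, 296.8] 299.8 257.4 8405
top pan 0.58 [309.9, 235.3, 360.5, 283.4] 337.1 258.7 2080
top bezel 0.69 [249.2, 235.2, 292.0, 272.6] 269.6 251.3 830
top bezel 0.59 [421.4, 167.8, 544.9, 230.1] 471.3 197.4 3475
top bezel 0.3 [230.6, 219.6, 373.6, 296.2] 300.1 257.4 8374
[598.24278918  -5.63015835   0.        ] [ 236.50267914   56.0275073  1588.93566091]
scene bowl 0.98 [158.8, 201.3, 194.4, 225.2] 178.5 211.6 701
scene bowl 0.7 [280.0, 221.4, 326.9, 244.8] 303.4 232.0 1017
scene bowl 0.63 [214.1, 195.2, 238.3, 214.6] 224.4 202.8 360
scene bowl 0.56 [202.7, 213.2, 240.2, 245.7] 221.5 227.8 937
scene scale 0.83 [263.9, 218.4, 402.7, 291.7] 335.5 252.5 5995
scene pan 0.93 [281.9, 217.2, 326.2, 245.8] 303.4 231.7 1039
[ 4.54369073e+02 -3.13316783e+00  1.13686838e-13] [1652.31232918  212.12091884 1010.77428472]
0.5 [-6.66906680e-01  3.06998761e+00  1.48516174e-04] 18.700000000000003
```

View pics/top0.png

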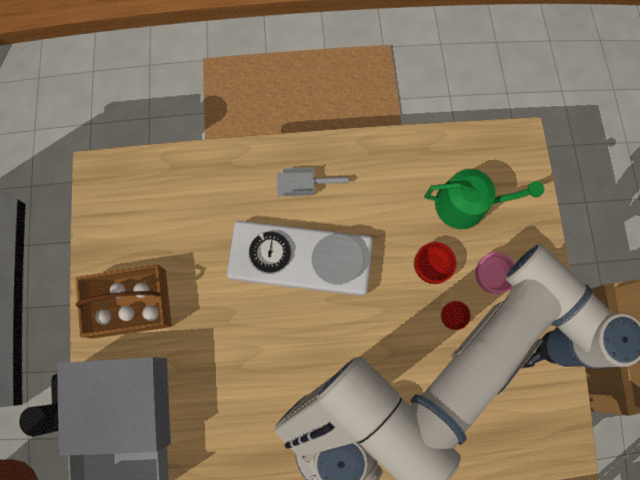

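View pics/scene0.png

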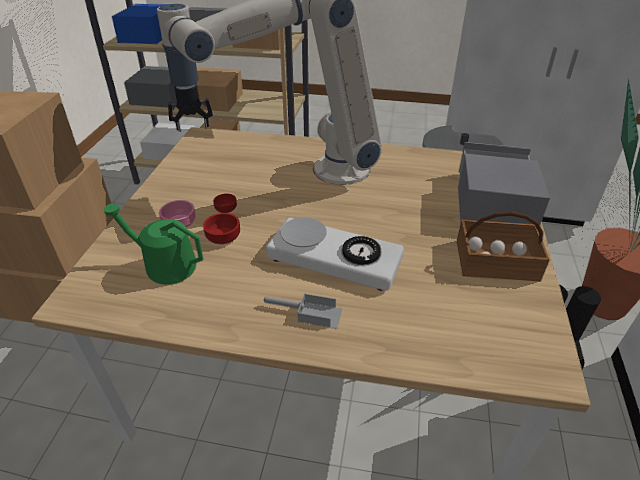

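Candidates, in top-view pixels: large red bowl (435,262), small red bowl (455,315) and pink bowl (494,272). The pink one is excluded and the larger red one is meant, so I choose (435,262). I'll check that in a crop and measure it.

```bash
cat >> h.py <<'E'
from scipy.optimize import least_squares
A=np.linspace(0,2*np.pi,90,endpoint=False)
def hullmoments(cam,xy,circles):
    P=np.array([proj(cam,(xy[0]+r*np.cos(a),xy[1]+r*np.sin(a),z)) for r,z in circles for a in A],np.float32)
    h=cv2.convexHull(P); m=cv2.moments(h); x,y=h[:,0].min(0),h[:,0].max(0)
    return np.array([m["m10"]/m["m00"],m["m01"]/m["m00"]]),m["m00"],np.r_[x,y]
def fit(cam,mask,circles,x0):
    ys,xs=np.nonzero(mask); c=np.array([xs.mean(),ys.mean()])
    r=least_squares(lambda p:hullmoments(cam,p,circles)[0]-c,x0,diff_step=1e-3)
    return r.x,hullmoments(cam,r.x,circles)[1]/len(xs)
BOWL=[(60,55),(60,22),(40,0)]
E
python3 - <<'E'
from h import *
im=imaging.camera("top")
sc=imaging.camera("scene")
a=cv2.resize(im[210:340,220:530],None,fx=2.5,fy=2.5,interpolation=cv2.INTER_CUBIC)
b=cv2.resize(sc[190:290,150:410],None,fx=2.5,fy=2.5,interpolation=cv2.INTER_CUBIC)
o=np.zeros((a.shape[0]+b.shape[0],max(a.shape[1],b.shape[1]),3),np.uint8);o[:a.shape[0],:a.shape[1]]=a;o[a.shape[0]:,:b.shape[1]]=b
cv2.imwrite("pics/crop1.png",o);print(o.shape)
def near(n,c,p):
    return [d for d in imaging.trace(n,c) if abs((d["rect"][0]+d["rect"][2])/2-p[0])<12 and abs((d["rect"][1]+d["rect"][3])/2-p[1])<12 and d["pixels"].sum()<3000]
for n,C,pt,ps in(("bowl",BOWL,(434,262),(221,229)),("pan",[(72,85)],(337,259),(303,231)),("bezel",[(58,78)],(270,252),(362,250))):
    for c,p in(("top",pt),("scene",ps)):
        for d in near(n,c,p)[:1]: print(n,c,fit(c,d["pixels"],C,at_z(c,p,50)[:2]),d["rect"])
# red threshold
for c,(x0,y0,x1,y1) in(("top",(405,232,462,292)),("scene",(198,209,246,248))):
    im=imaging.camera(c); B,G,Rr=[im[...,k].astype(int) for k in range(3)]
    m=(Rr>2.2*G)&(Rr>2.2*B)&(Rr>50); k=np.zeros_like(m);k[y0:y1,x0:x1]=m[y0:y1,x0:x1]
    print(c,"red",fit(c,k,BOWL,at_z(c,((x0+x1)/2,(y0+y1)/2),30)[:2]))
    d=[(x,y) for x,y in zip(*np.nonzero(k)[::-1])];print(np.min(d,0),np.max(d,0))
E
```

```text
(575, 775, 3)Traceback (most recent call last):
  File "<stdin>", line 12, in <module>
  File "h.py", line 23, in fit
    r=least_squares(lambda p:hullmoments(cam,p,circles)[0]-c,x0,diff_step=1e-3)
    return func(*args, **kwargs)
    result = trf(vector_fun.fun, vector_fun.jac, x0, f0, J0, lb, ub, ftol, xtol,
                 gtol, max_nfev, x_scale, loss_function, tr_solver,
                 tr_options.copy(), verbose, callback=callback_wrapped)
    return trf_no_bounds(
        fun, jac, x0, f0, J0, ftol, xtol, gtol, max_nfev, x_scale,
        loss_function, tr_solver, tr_options, verbose, callback=callback)
    J = jac(x)
    self._update_jac()
    ~~~~~~~~~~~~~~~~^^
    self.J = self.jac_wrapped(xp_copy(self.x), f0=self.f)
             ~~~~~~~~~~~~~~~~^^^^^^^^^^^^^^^^^^^^^^^^^^^^
    J, dct = approx_derivative(
             ~~~~~~~~~~~~~~~~~^
        self.fun,
        ^^^^^^^^^
    ...<2 lines>...
        **self.finite_diff_options,
        ^^^^^^^^^^^^^^^^^^^^^^^^^^^
    )
    ^
    J, _nfev = _dense_difference(fun_wrapped, x0, f0, h,
               ~~~~~~~~~~~~~~~~~^^^^^^^^^^^
[... 439 characters left out ...]
                    ~~~~~~~~^^^
    return self.f(x, *self.args, **self.kwargs)
           ~~~~~~^^^^^^^^^^^^^^^^^^^^^^^^^^^^^^
  File "h.py", line 23, in <lambda>
    r=least_squares(lambda p:hullmoments(cam,p,circles)[0]-c,x0,diff_step=1e-3)
                             ~~~~~~~~~~~^^^^^^^^^^^^^^^
  File "h.py", line 18, in hullmoments
    P=np.array([proj(cam,(xy[0]+r*np.cos(a),xy[1]+r*np.sin(a),z)) for r,z in circles for a in A],np.float32)
                ~~~~^^^^^^^^^^^^^^^^^^^^^^^^^^^^^^^^^^^^^^^^^^^^^
  File "h.py", line 13, in proj
    i=imaging.camera_info(cam); M=np.array(i["world_to_cam"]); c=M[:3,:3]@np.array(p,float)+M[:3,3]
ValueError: time passes only in moves, steps and waits
```

View pics/crop1.png

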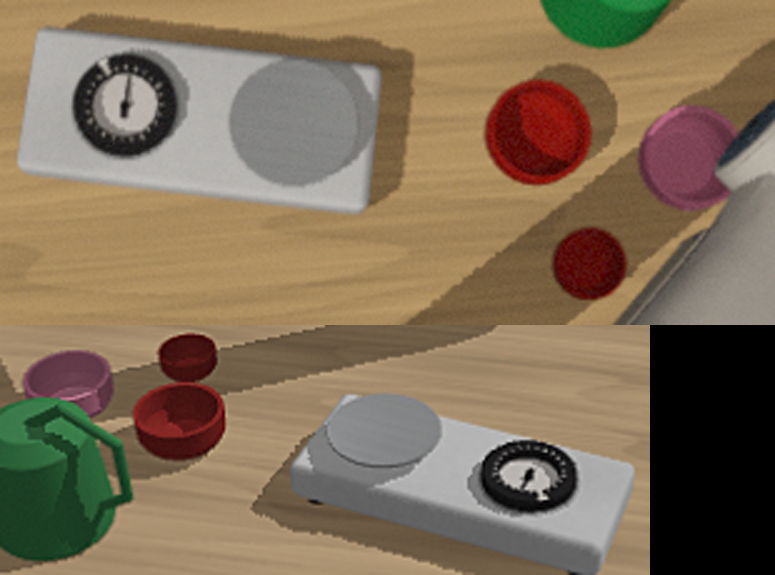

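The crop confirms it. The large red bowl is upright and empty at top (435,263), the pink one is at (495,273) and the small red one at (455,315). On the dial the needle points up and the zero mark is a little to its left, near (262,237). I'll cache the camera info and measure.

```bash
python3 - <<'E'
import json
from station import imaging
import numpy as np
json.dump({c:{k:(np.array(v).tolist()) for k,v in imaging.camera_info(c).items()} for c in("top","scene")},open("cal.json","w"))
E
sed -i 's/imaging.camera_info(cam)/CAL[cam]/; 1a import json; CAL=json.load(open("cal.json"))' h.py
cat > m.py <<'E'
from h import *
ims={c:imaging.camera(c) for c in("top","scene")}
def near(n,c,p):
    return [d for d in imaging.trace(n,c) if abs((d["rect"][0]+d["rect"][2])/2-p[0])<12 and abs((d["rect"][1]+d["rect"][3])/2-p[1])<12 and d["pixels"].sum()<3000]
for n,C,pt,ps in(("bowl",BOWL,(434,262),(221,229)),("pan",[(72,85)],(337,259),(303,231)),("bezel",[(58,78)],(270,252),(362,250))):
    for c,p in(("top",pt),("scene",ps)):
        for d in near(n,c,p)[:1]: print(n,c,fit(c,d["pixels"],C,at_z(c,p,50)[:2]),d["rect"])
for c,(x0,y0,x1,y1) in(("top",(405,232,462,292)),("scene",(198,209,246,248))):
    im=ims[c]; B,G,Rr=[im[...,k].astype(int) for k in range(3)]
    m=(Rr>2.2*G)&(Rr>2.2*B)&(Rr>50); k=np.zeros_like(m);k[y0:y1,x0:x1]=m[y0:y1,x0:x1]
    print(c,"red",fit(c,k,BOWL,at_z(c,((x0+x1)/2,(y0+y1)/2),30)[:2]))
for c,(x0,y0,x1,y1) in(("top",(240,225,300,280)),("scene",(335,228,390,272))):
    g=ims[c].max(2); k=np.zeros(g.shape,np.uint8); k[y0:y1,x0:x1]=(g[y0:y1,x0:x1]<60)
    cs,_=cv2.findContours(k,cv2.RETR_EXTERNAL,cv2.CHAIN_APPROX_NONE); q=cv2.convexHull(max(cs,key=cv2.contourArea))
    k[:]=0; cv2.drawContours(k,[q],-1,1,-1); print(c,"dark",fit(c,k,[(58,78),(58,70)],at_z(c,((x0+x1)/2,(y0+y1)/2),78)[:2]))
s=manip.sense();print(s["t"])
print("pink",at_z("top",(494,273),50),"small",at_z("top",(455,315),40))
E
python3 m.py
```

```text
bowl top (array([ 497.5808424 , -325.80881671]), 1.0390516692180867) [416.0, 242.9, 453.8, 285.6]
bowl scene (array([ 494.89410617, -326.0133155 ]), 1.0579673920183752) [203.0, 211.1, 239.7, 245.9]
pan top (array([524.14691276, -44.9740935 ]), 1.049228043171392) [310.2, 237.0, 362.3, 282.8]
pan scene (array([523.19323766, -44.11116498]), 0.9923334141866755) [281.3, 214.2, 325.6, 248.1]
bezel top (array([563.33559062, 141.68123992]), 1.5050635627969946) [249.8, 233.3, 290.3, 272.6]
bezel scene (array([568.47145358, 144.31734537]), 1.1198735127398036) [342.7, 235.2, 382.6, 264.0]
top red (array([ 496.92467898, -327.24485686]), 1.0812963110898528)
scene red (array([ 488.39024931, -327.54813842]), 0.9895151286357916)
top dark (array([559.36869499, 140.11999407]), 1.0334232214256278)
scene dark (array([564.99317842, 141.50153646]), 0.9459046402241119)
1.05
pink [ 450.64606392 -492.86376204   50.        ] small [ 342.45646421 -366.02127342   40.        ]
```

Emit:
step_arm --increments '[{"az":8.1},{"az":8.1},{"az":8.2},{"x":-33.5,"y":28.8},{"x":-33.5,"y":28.8},{"x":-33.5,"y":28.8},{"x":-33.5,"y":28.8},{"x":-33.5,"y":28.8},{"x":-33.5,"y":28.8},{"x":-33.5,"y":28.8},{"x":-33.5,"y":28.8},{}]'

```text
validation failed for argument at $.in...
```

```bash
cat > s.py <<'E'
from h import *
s=manip.sense();M=R.from_rotvec(s["tool_rot"]).as_matrix()
print(s["t"],np.round(s["ee_pos"],1),"\n",M.round(3),np.round(s["contact_force"],2),s["finger_gap"],s["finger_force"],np.round(s["q"],2))
E
python3 s.py
python3 - <<'E'
from h import *
c="top";im=imaging.camera(c);cv2.imwrite("pics/t2.png",cv2.resize(im[180:340,340:540],None,fx=3,fy=3))
for p in((496,-326,55),(496,-270,55)):print((proj(c,p)-[340,180])*3)
E
```

```text
1.05 [ 228.2 -500.4  231.3] 
 [[-0.91  -0.415  0.   ]
 [-0.415  0.91  -0.   ]
 [-0.    -0.    -1.   ]] [ 0.41 -0.04 -0.1 ] 85.34149728798998 0.0 [-0.86  0.26  0.11 -0.   -1.42 -0.28]
[287.01791259 245.67983903]
[228.97735963 250.44530489]
```

View pics/t2.png

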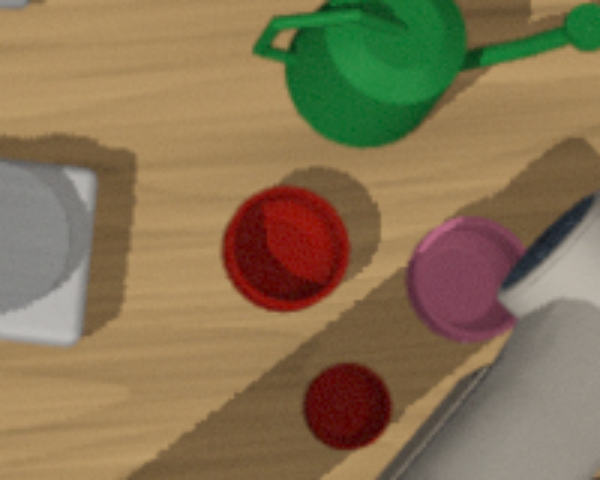

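The arm did not move because the call was refused, probably over the empty row. The picture shows the bowl centred at crop (286,248), and my projected grip point (229,250) sits on its left wall.

Emit:
step_arm --increments '[{"x":0,"y":0,"z":0,"ax":0,"ay":0,"az":8.1,"grip":1},{"x":0,"y":0,"z":0,"ax":0,"ay":0,"az":8.1,"grip":1},{"x":0,"y":0,"z":0,"ax":0,"ay":0,"az":8.2,"grip":1},{"x":-33.5,"y":28.8,"z":0,"ax":0,"ay":0,"az":0,"grip":1},{"x":-33.5,"y":28.8,"z":0,"ax":0,"ay":0,"az":0,"grip":1},{"x":-33.5,"y":28.8,"z":0,"ax":0,"ay":0,"az":0,"grip":1},{"x":-33.5,"y":28.8,"z":0,"ax":0,"ay":0,"az":0,"grip":1},{"x":-33.5,"y":28.8,"z":0,"ax":0,"ay":0,"az":0,"grip":1},{"x":-33.5,"y":28.8,"z":0,"ax":0,"ay":0,"az":0,"grip":1},{"x":-33.5,"y":28.8,"z":0,"ax":0,"ay":0,"az":0,"grip":1},{"x":-33.5,"y":28.8,"z":0,"ax":0,"ay":0,"az":0,"grip":1}]'

```text
t: 2.48
ee_pos: [496.8, -268.4, 231.4]
tool_rot: [-0.003, 3.141, -0.0]
contact_force: [0.8, -0.4, -0.7]
finger_gap: 85.3
finger_force: 0.0
```

```bash
python3 s.py
```

```text
2.475 [ 496.8 -268.4  231.4] 
 [[-1.    -0.002  0.   ]
 [-0.002  1.    -0.   ]
 [-0.    -0.    -1.   ]] [ 0.82 -0.43 -0.66] 85.2567642771895 0.0 [-0.22  0.28  0.15  0.   -1.43 -1.35]
```

Emit:
step_arm --increments '[{"x":0.5,"y":-1.5,"z":40,"grip":1},{"z":45,"grip":1},{"z":45,"grip":1},{"z":40,"grip":1},{"z":25,"grip":1},{"z":12,"grip":1},{"z":0,"grip":1}]'

```text
validation failed for argument at $.in...
```

Emit:
step_arm --increments '[{"z":0,"grip":0},{"z":0,"grip":0},{"z":0,"grip":0},{"z":0,"grip":0},{"z":0,"grip":0},{"z":0,"grip":0},{"z":0,"grip":0},{"z":0,"grip":0}]' --force 50

```text
validation failed for argument at $.in...
```

All keys are evidently required in every row.

Emit:
step_arm --increments '[{"x":0.5,"y":-1.5,"z":40,"ax":0,"ay":0,"az":0,"grip":1},{"x":0,"y":0,"z":45,"ax":0,"ay":0,"az":0,"grip":1},{"x":0,"y":0,"z":45,"ax":0,"ay":0,"az":0,"grip":1},{"x":0,"y":0,"z":40,"ax":0,"ay":0,"az":0,"grip":1},{"x":0,"y":0,"z":25,"ax":0,"ay":0,"az":0,"grip":1},{"x":0,"y":0,"z":12,"ax":0,"ay":0,"az":0,"grip":1},{"x":0,"y":0,"z":0,"ax":0,"ay":0,"az":0,"grip":1}]'

```text
t: 3.35
ee_pos: [495.1, -271.0, 24.1]
tool_rot: [0.003, -3.141, -0.0]
contact_force: [0.4, 0.1, 0.7]
finger_gap: 85.6
finger_force: 0.0
```

Emit:
step_arm --force 50 --increments '[{"x":0,"y":0,"z":0,"ax":0,"ay":0,"az":0,"grip":0},{"x":0,"y":0,"z":0,"ax":0,"ay":0,"az":0,"grip":0},{"x":0,"y":0,"z":0,"ax":0,"ay":0,"az":0,"grip":0},{"x":0,"y":0,"z":0,"ax":0,"ay":0,"az":0,"grip":0},{"x":0,"y":0,"z":0,"ax":0,"ay":0,"az":0,"grip":0},{"x":0,"y":0,"z":0,"ax":0,"ay":0,"az":0,"grip":0},{"x":0,"y":0,"z":0,"ax":0,"ay":0,"az":0,"grip":0},{"x":0,"y":0,"z":0,"ax":0,"ay":0,"az":0,"grip":0}]'

```text
t: 4.35
ee_pos: [496.1, -271.2, 25.0]
tool_rot: [-0.004, 3.14, -0.001]
contact_force: [1.2, 1.1, 4.6]
finger_gap: 9.3
finger_force: 50.7
```

Emit:
step_arm --increments '[{"x":0,"y":0,"z":-4,"ax":0,"ay":0,"az":0,"grip":0},{"x":0,"y":0,"z":-10,"ax":0,"ay":0,"az":0,"grip":0},{"x":0,"y":0,"z":-20,"ax":0,"ay":0,"az":0,"grip":0},{"x":0,"y":0,"z":-30,"ax":0,"ay":0,"az":0,"grip":0},{"x":0,"y":0,"z":-30,"ax":0,"ay":0,"az":0,"grip":0},{"x":0,"y":0,"z":-20,"ax":0,"ay":0,"az":0,"grip":0},{"x":0,"y":0,"z":-6,"ax":0,"ay":0,"az":0,"grip":0},{"x":0,"y":0,"z":0,"ax":0,"ay":0,"az":0,"grip":0},{"x":0,"y":0,"z":0,"ax":0,"ay":0,"az":0,"grip":0}]'

```text
t: 5.48
ee_pos: [494.4, -270.6, 142.9]
tool_rot: [0.003, -3.139, -0.002]
contact_force: [0.1, 0.2, -3.2]
finger_gap: 9.5
finger_force: 49.6
```

Run:
```python
from h import *
o=[]
for c,(x,y) in(("top",(340,190)),("scene",(170,140))):
    im=imaging.camera(c);o.append(cv2.resize(im[y:y+130,x:x+130],None,fx=3,fy=3))
cv2.imwrite("pics/lift.png",np.hstack(o))
s=manip.sense();print(s["ee_pos"],s["contact_force"],s["torque"],s["finger_gap"],s["finger_force"])
```

```text
[ 494.66907244 -270.76604149  143.18714851] [-0.83350084 -0.41485773 -3.31219114] [0.15284232 0.00661069 0.01075032] 9.140053014604666 49.64066076558083
```

View pics/lift.png

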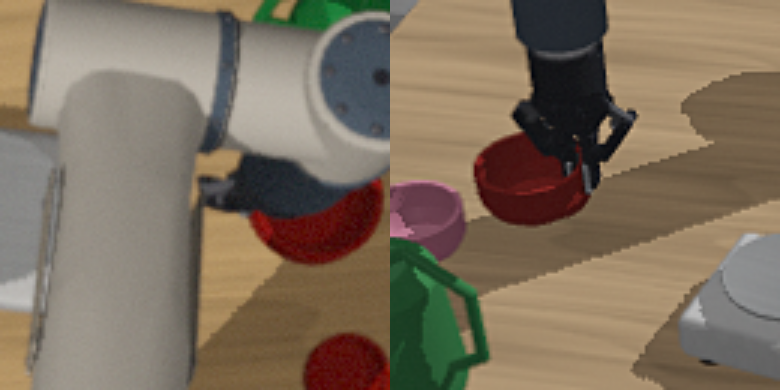

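The bowl hangs level from its left wall and clear of the bench at lift-crop (533,178); the measured weight is about 3.3 N. Now over to the pan.

Emit:
step_arm --increments '[{"x":-1,"y":8,"z":0,"ax":0,"ay":0,"az":0,"grip":0},{"x":-2,"y":18,"z":0,"ax":0,"ay":0,"az":0,"grip":0},{"x":-3,"y":28,"z":0,"ax":0,"ay":0,"az":0,"grip":0},{"x":-3,"y":30,"z":0,"ax":0,"ay":0,"az":0,"grip":0},{"x":-3,"y":30,"z":0,"ax":0,"ay":0,"az":0,"grip":0},{"x":-3,"y":30,"z":0,"ax":0,"ay":0,"az":0,"grip":0},{"x":-3,"y":30,"z":0,"ax":0,"ay":0,"az":0,"grip":0},{"x":-3,"y":30,"z":0,"ax":0,"ay":0,"az":0,"grip":0},{"x":-3,"y":30,"z":0,"ax":0,"ay":0,"az":0,"grip":0},{"x":-2.5,"y":24,"z":0,"ax":0,"ay":0,"az":0,"grip":0},{"x":-1,"y":16,"z":0,"ax":0,"ay":0,"az":0,"grip":0},{"x":-1,"y":8,"z":0,"ax":0,"ay":0,"az":0,"grip":0},{"x":0,"y":0,"z":0,"ax":0,"ay":0,"az":0,"grip":0},{"x":0,"y":0,"z":0,"ax":0,"ay":0,"az":0,"grip":0}]'

```text
t: 7.32
ee_pos: [523.1, 10.5, 144.3]
tool_rot: [0.002, -3.142, 0.0]
contact_force: [0.1, 0.5, -3.7]
finger_gap: 9.4
finger_force: 49.7
```

Run:
```python
from h import *
def L(): 
    s=[manip.sense()];print(np.round(s[0]["ee_pos"],1),np.round(s[0]["contact_force"],1),np.round(s[0]["torque"],2),s[0]["finger_gap"])
o=[];L()
for c,(x,y) in(("top",(270,190)),("scene",(240,150))):
    im=imaging.camera(c);o.append(cv2.resize(im[y:y+130,x:x+130],None,fx=3,fy=3));L()
cv2.imwrite("pics/over.png",np.hstack(o))
for c in("top","scene"):
    for d in imaging.trace("bowl",c)[:4]:print(c,d["score"],d["rect"],d["pixels"].sum())
    _,_,r=hullmoments(c,(523.7,-44.5),[(r,z+118) for r,z in BOWL]);print("expect",r)
```

```text
[523.1  10.5 144.3] [ 0.1  0.5 -3.7] [ 0.14 -0.04 -0.02] 9.41187369493608
[523.1  10.4 144.3] [ 0.1 -0.6 -3.2] [ 0.17 -0.01 -0.06] 9.493210673623437
[523.1  10.4 144.3] [-0.5  0.6 -3.2] [ 0.14 -0.03  0.04] 9.295506558247155
top 0.89 [441.5, 298.3, 470.3, 330.0] 670
top 0.73 [319.7, 232.7, 363.0, 275.3] 1075
top 0.56 [475.0, 250.9, 518.9, 295.8] 1410
top 0.26 [236.2, 216.9, 373.8, 296.1] 2595
expect [315.4121  229.44289 361.41058 276.41476]
scene 0.73 [156.6, 198.1, 197.8, 225.5] 689
scene 0.68 [211.4, 195.7, 238.4, 211.8] 364
scene 0.62 [281.4, 196.4, 321.0, 231.4] 911
expect [282.2454  196.9329  322.48608 231.13467]
```

View pics/over.png

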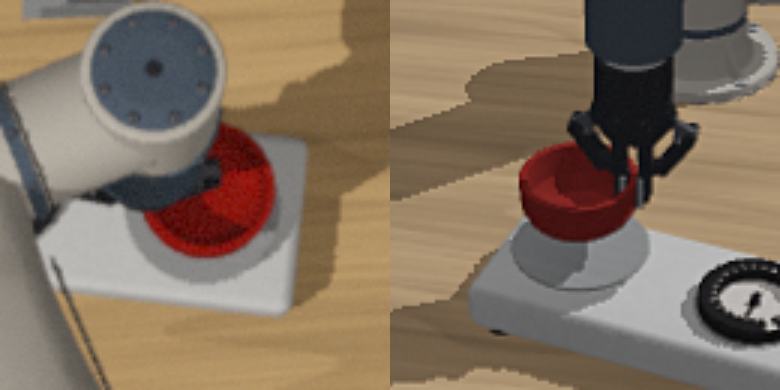

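The bowl hangs level over the pan, and both views match where I expected it. Lowering.

Emit:
step_arm --increments '[{"x":-0.5,"y":1,"z":6,"ax":0,"ay":0,"az":0,"grip":0},{"x":0,"y":0,"z":10,"ax":0,"ay":0,"az":0,"grip":0},{"x":0,"y":0,"z":8,"ax":0,"ay":0,"az":0,"grip":0},{"x":0,"y":0,"z":3,"ax":0,"ay":0,"az":0,"grip":0},{"x":0,"y":0,"z":2,"ax":0,"ay":0,"az":0,"grip":0},{"x":0,"y":0,"z":2,"ax":0,"ay":0,"az":0,"grip":0},{"x":0,"y":0,"z":2,"ax":0,"ay":0,"az":0,"grip":0},{"x":0,"y":0,"z":2,"ax":0,"ay":0,"az":0,"grip":0},{"x":0,"y":0,"z":2,"ax":0,"ay":0,"az":0,"grip":0},{"x":0,"y":0,"z":0,"ax":0,"ay":0,"az":0,"grip":0},{"x":0,"y":0,"z":0,"ax":0,"ay":0,"az":0,"grip":0}]'

```text
t: 8.9
ee_pos: [523.9, 12.1, 107.5]
tool_rot: [-0.003, 3.141, 0.0]
contact_force: [0.1, 1.0, -0.5]
finger_gap: 9.3
finger_force: 50.1
```

Emit:
step_arm --increments '[{"x":0,"y":0,"z":1.5,"ax":0,"ay":0,"az":0,"grip":0},{"x":0,"y":0,"z":0,"ax":0,"ay":0,"az":0,"grip":0}]'

```text
t: 9.15
ee_pos: [523.8, 12.1, 105.8]
tool_rot: [-0.003, 3.141, 0.0]
contact_force: [0.3, 0.8, 0.5]
finger_gap: 9.1
finger_force: 50.2
```

Run:
```python
from h import *
F=[]
for k in range(8):
    imaging.camera("top"); s=manip.sense();F.append(np.r_[s["ee_pos"],s["contact_force"],s["torque"]*10])
print(np.mean(F,0).round(2),np.std(F,0).round(2))
```

```text
[ 5.2383e+02  1.2100e+01  1.0587e+02  4.6000e-01  1.6500e+00 -6.8000e-01
  5.2800e+00 -7.3000e-01  1.1000e-01] [0.02 0.01 0.02 0.4  0.39 0.62 0.39 0.31 0.2 ]
```

Emit:
step_arm --force 20 --increments '[{"x":0,"y":0,"z":0,"ax":0,"ay":0,"az":0,"grip":0},{"x":0,"y":0,"z":0,"ax":0,"ay":0,"az":0,"grip":0.2},{"x":0,"y":0,"z":0,"ax":0,"ay":0,"az":0,"grip":0.35},{"x":0,"y":0,"z":0,"ax":0,"ay":0,"az":0,"grip":0.45},{"x":0,"y":0,"z":0,"ax":0,"ay":0,"az":0,"grip":0.45},{"x":0,"y":0,"z":-5,"ax":0,"ay":0,"az":0,"grip":0.45},{"x":0,"y":0,"z":-15,"ax":0,"ay":0,"az":0,"grip":0.45},{"x":0,"y":0,"z":-35,"ax":0,"ay":0,"az":0,"grip":0.45},{"x":0,"y":0,"z":-40,"ax":0,"ay":0,"az":0,"grip":0.45},{"x":0,"y":0,"z":-40,"ax":0,"ay":0,"az":0,"grip":0},{"x":50,"y":0,"z":-10,"ax":0,"ay":0,"az":0,"grip":0},{"x":50,"y":0,"z":0,"ax":0,"ay":0,"az":0,"grip":0},{"x":50,"y":0,"z":0,"ax":0,"ay":0,"az":0,"grip":0},{"x":30,"y":0,"z":0,"ax":0,"ay":0,"az":0,"grip":0},{"x":0,"y":0,"z":0,"ax":0,"ay":0,"az":0,"grip":0}]'

```text
t: 11.42
ee_pos: [342.7, 11.6, 252.5]
tool_rot: [-0.005, 3.138, 0.003]
contact_force: [1.1, 0.6, 0.1]
finger_gap: -0.0
finger_force: 0.0
```

Run:
```python
from h import *
o=[]
for c,(x,y) in(("top",(225,205)),("scene",(265,195))):
    im=imaging.camera(c);cv2.imwrite(f"pics/raw_{c}1.png",im);o.append(cv2.resize(im[y:y+100,x:x+150],None,fx=4,fy=2.9*4/4,interpolation=cv2.INTER_CUBIC))
cv2.imwrite("pics/placed.png",np.vstack(o))
print(hullmoments("top",(523.7,-44.5),[(r,z+76) for r,z in BOWL])[2],hullmoments("scene",(523.7,-44.5),[(r,z+76) for r,z in BOWL])[2])
for c in("top","scene"):
    for d in imaging.trace("bowl",c)[:4]:
        if d["rect"][1]>215 and c=="top" or c=="scene": print(c,d["score"],d["rect"],fit(c,d["pixels"],[(r,z+76) for r,z in BOWL],(523,-44)))
```

```text
[315.2366  233.20238 359.96548 278.87845] [282.89413 207.99417 322.39597 241.89607]
top 0.95 [475.1, 252.1, 518.4, 292.8] (array([ 441.6143964 , -476.26932039]), 1.1250074992544727)
top 0.8 [443.3, 298.1, 471.1, 329.3] (array([ 337.10976443, -345.22559772]), 2.448091871651339)
top 0.63 [315.6, 232.7, 359.5, 276.2] (array([528.82732558, -44.38041023]), 1.074903500570796)
scene 0.92 [212.7, 195.4, 235.6, 212.2] (array([ 455.41743023, -320.11791055]), 2.4925259673498648)
scene 0.72 [284.4, 206.4, 324.9, 242.5] (array([521.56315129, -41.3380196 ]), 1.0050569585012143)
scene 0.62 [156.5, 199.1, 194.9, 224.0] (array([ 528.866428  , -447.42823548]), 1.4914083124701947)
```

View pics/placed.png

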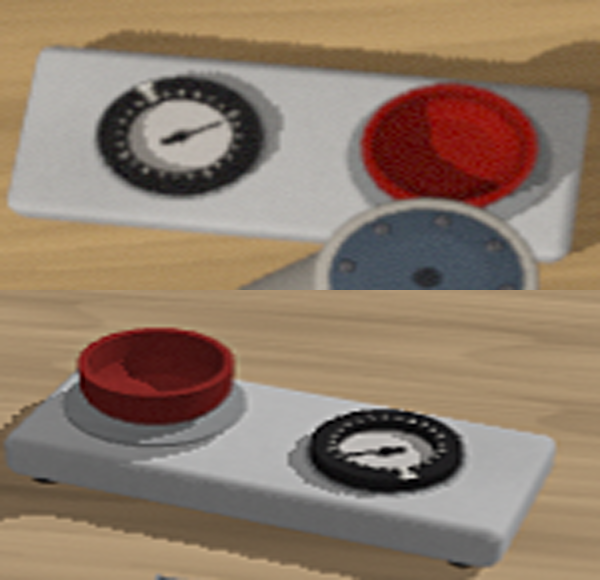

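The bowl stands upright and centred on the pan. The needle points to the right and slightly up, and the zero mark is at the upper left. I'll measure both angles on rectified dial views.

```bash
cat > dial.py <<'E'
from h import *
import sys
g=np.arange(-64,64.01,0.5)
X,Y=np.meshgrid(g,g)           # world offsets
def warp(im,cam,c,z):
    P=np.stack([X+c[0],Y+c[1],np.full_like(X,z)],-1).reshape(-1,3)
    i=CAL[cam];M=np.array(i["world_to_cam"]);q=P@M[:3,:3].T+M[:3,3]
    u=np.stack([q[:,0],-q[:,1]],1)/-q[:,2:];u*=1+i["k1"]*(u**2).sum(1,keepdims=True)
    m=(u*[i["fx"],i["fy"]]+[i["cx"],i["cy"]]).reshape(X.shape+(2,)).astype(np.float32)
    return cv2.remap(im,m[...,0],m[...,1],cv2.INTER_CUBIC)
def samp(W,x,y): return cv2.remap(W.astype(np.float32),((x+64)*2).astype(np.float32),((y+64)*2).astype(np.float32),cv2.INTER_LINEAR)
def measure(cam,n=5,c0=(562,141)):
    im=np.mean([imaging.camera(cam) for _ in range(n)],0).astype(np.float32).mean(2)
    th=np.radians(np.arange(0,360,2))
    # centre: strongest dark-inside/bright-outside edge of outer ring at r=58
    W=warp(im,cam,c0,78)
    def edge(p): 
        f=lambda r:samp(W,p[0]+r*np.cos(th)[None],p[1]+r*np.sin(th)[None])
        return np.clip(f(61.5),0,150).mean()-np.clip(f(54.5),0,150).mean()
    best=max(((edge((a,b)),a,b) for a in np.arange(-7,7.1,.5) for b in np.arange(-7,7.1,.5)))
    c=np.array([best[1],best[2]])+c0
    W=warp(im,cam,c,78)
    D=np.hypot(X,Y); A=np.arctan2(Y,X)
    w=np.clip(W-110,0,None)*((D>45)&(D<55)); pol=np.array([w[np.abs((A-t+np.pi)%(2*np.pi)-np.pi)<.12].sum() for t in th]); t0=th[pol.argmax()]
    k=np.abs((A-t0+np.pi)%(2*np.pi)-np.pi)<.35; mark=t0+((((A-t0+np.pi)%(2*np.pi)-np.pi)*w)[k].sum()/w[k].sum())
    N=warp(im,cam,c,67)
    def needle(t,o):
        r=np.arange(-10,33,1.)[None]
        f=lambda d:samp(N,o[0]+r*np.cos(t)-d*np.sin(t),o[1]+r*np.sin(t)+d*np.cos(t))
        q=(f(5)+f(-5))/2-f(0); return q[:,18:].mean()+.3*q[:,:18].mean()
    nb=max((needle(t,(a,b)),t,a,b) for t in np.radians(np.arange(0,360,1.)) for a in(-2,-1,0,1,2) for b in(-2,-1,0,1,2))
    deg=np.degrees
    print(cam,"centre",c,round(best[0]),"mark",deg(mark).round(1),"needle",deg(nb[1]).round(1),nb[2:],"score",nb[0].round(1),"mark-needle (=needle-bezel cw)",((deg(mark-nb[1])+180)%360-180).round(1))
    # x up, y left for viewing
    v=[np.clip(cv2.resize(np.ascontiguousarray(Z.T[::-1,::-1]),(300,300)),0,255).astype(np.uint8) for Z in(W,N)]
    return np.hstack(v),mark,nb[1]
if __name__=="__main__":
    cams=sys.argv[2].split(",") if len(sys.argv)>2 else("top","scene")
    cv2.imwrite(sys.argv[1],np.vstack([measure(c)[0] for c in cams]))
    print(manip.sense()["t"])
E
python3 dial.py pics/d1.png
```

```text
top centre [559.5 140. ] 99 mark 24.1 needle 291.0 (1, 2) score 115.2 mark-needle (=needle-bezel cw) 93.1
scene centre [562.5 141.5] 76 mark 26.5 needle 286.0 (-2, 0) score 113.8 mark-needle (=needle-bezel cw) 100.5
12.125
```

View pics/d1.png

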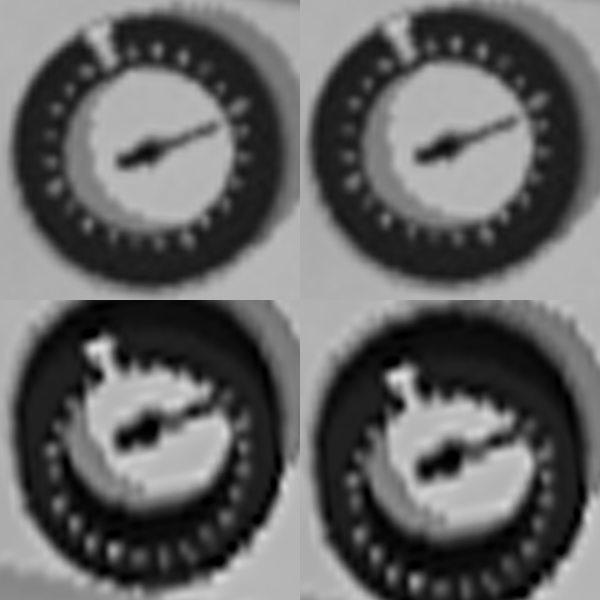

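The top view reads clearly: the mark is at 24° and the needle at 291° (world, counter-clockwise), so the bezel must turn about 93° clockwise. The scene centre is biased by the ring's side wall. I'll shut the fingers, turn the tool and move over the robot-side part of the ring.

Emit:
step_arm --force 20 --increments '[{"x":0,"y":0,"z":0,"ax":0,"ay":0,"az":-10,"grip":0},{"x":0,"y":0,"z":0,"ax":0,"ay":0,"az":-10,"grip":0},{"x":0,"y":0,"z":0,"ax":0,"ay":0,"az":-10,"grip":0},{"x":0,"y":0,"z":0,"ax":0,"ay":0,"az":-10,"grip":0},{"x":0,"y":0,"z":0,"ax":0,"ay":0,"az":-10,"grip":0},{"x":0,"y":0,"z":0,"ax":0,"ay":0,"az":-10,"grip":0},{"x":0,"y":0,"z":0,"ax":0,"ay":0,"az":-10,"grip":0},{"x":0,"y":0,"z":0,"ax":0,"ay":0,"az":-10,"grip":0},{"x":0,"y":0,"z":0,"ax":0,"ay":0,"az":-10,"grip":0},{"x":-26,"y":-34.4,"z":0,"ax":0,"ay":0,"az":0,"grip":0},{"x":-26,"y":-34.4,"z":0,"ax":0,"ay":0,"az":0,"grip":0},{"x":-26,"y":-34.4,"z":0,"ax":0,"ay":0,"az":0,"grip":0},{"x":-26,"y":-34.4,"z":0,"ax":0,"ay":0,"az":0,"grip":0},{"x":-26,"y":-34.4,"z":0,"ax":0,"ay":0,"az":0,"grip":0},{"x":0,"y":0,"z":50,"ax":0,"ay":0,"az":0,"grip":0},{"x":0,"y":0,"z":50,"ax":0,"ay":0,"az":0,"grip":0},{"x":0,"y":0,"z":50,"ax":0,"ay":0,"az":0,"grip":0},{"x":0,"y":0,"z":0,"ax":0,"ay":0,"az":0,"grip":0}]'

```text
t: 14.38
ee_pos: [512.8, 140.7, 97.3]
tool_rot: [2.217, -2.214, -0.004]
contact_force: [-0.2, 0.9, 0.7]
finger_gap: -0.2
finger_force: 0.0
```

```bash
python3 s.py
```

```text
14.375 [512.8 140.7  97.3] 
 [[ 0.002 -1.    -0.008]
 [-1.    -0.002 -0.004]
 [ 0.004  0.008 -1.   ]] [-0.21  0.92  0.69] -0.15924865577672093 0.0 [ 0.56  0.31 -0.17 -0.   -1.1  -0.56]
```

Emit:
step_arm --increments '[{"x":0,"y":-1.7,"z":8,"ax":0,"ay":0,"az":0,"grip":0},{"x":0,"y":0,"z":6,"ax":0,"ay":0,"az":0,"grip":0},{"x":0,"y":0,"z":2,"ax":0,"ay":0,"az":0,"grip":0},{"x":0,"y":0,"z":2,"ax":0,"ay":0,"az":0,"grip":0},{"x":0,"y":0,"z":2,"ax":0,"ay":0,"az":0,"grip":0},{"x":0,"y":0,"z":0,"ax":0,"ay":0,"az":0,"grip":0},{"x":0,"y":0,"z":0,"ax":0,"ay":0,"az":0,"grip":0}]'

```text
t: 15.25
ee_pos: [517.2, 142.1, 80.9]
tool_rot: [-2.224, 2.219, -0.0]
contact_force: [-0.6, -0.5, 0.8]
finger_gap: -0.2
finger_force: 0.0
```

```bash
python3 s.py
```

```text
15.25 [517.2 142.1  80.9] 
 [[ 0.002 -1.     0.   ]
 [-1.    -0.002  0.   ]
 [-0.    -0.    -1.   ]] [-0.58 -0.46  0.84] -0.17524140256926032 0.0 [ 0.56  0.32 -0.2   0.   -1.05 -0.56]
```

Emit:
step_arm --increments '[{"x":1,"y":2.5,"z":2,"ax":0,"ay":0,"az":0,"grip":0},{"x":0,"y":0,"z":2,"ax":0,"ay":0,"az":0,"grip":0},{"x":0,"y":0,"z":1.5,"ax":0,"ay":0,"az":0,"grip":0},{"x":0,"y":0,"z":1,"ax":0,"ay":0,"az":0,"grip":0},{"x":0,"y":0,"z":0,"ax":0,"ay":0,"az":0,"grip":0},{"x":0,"y":0,"z":0,"ax":0,"ay":0,"az":0,"grip":0}]'

```text
t: 16.0
ee_pos: [514.4, 141.0, 74.3]
tool_rot: [2.223, -2.219, -0.0]
contact_force: [-3.0, -0.8, 5.9]
finger_gap: -0.0
finger_force: 2.5
```

The contact force is 5.9 N, which is light. I'll sweep 80° clockwise, lift, retreat and look.

Emit:
step_arm --increments '[{"x":-4.1,"y":-0.18,"z":0,"ax":0,"ay":0,"az":5,"grip":0},{"x":-4.1,"y":-0.18,"z":0,"ax":0,"ay":0,"az":5,"grip":0},{"x":-4.1,"y":-0.18,"z":0,"ax":0,"ay":0,"az":5,"grip":0},{"x":-4.1,"y":-0.18,"z":0,"ax":0,"ay":0,"az":5,"grip":0},{"x":-4.1,"y":-0.18,"z":0,"ax":0,"ay":0,"az":5,"grip":0},{"x":-4.1,"y":-0.18,"z":0,"ax":0,"ay":0,"az":5,"grip":0},{"x":-4.1,"y":-0.18,"z":0,"ax":0,"ay":0,"az":5,"grip":0},{"x":-4.1,"y":-0.18,"z":0,"ax":0,"ay":0,"az":5,"grip":0}]'

```text
t: 17.0
ee_pos: [525.6, 171.5, 74.3]
tool_rot: [1.326, -2.848, -0.0]
contact_force: [-3.2, 1.3, 4.5]
finger_gap: -0.1
finger_force: 2.5
```

Emit:
step_arm --increments '[{"x":-4.1,"y":-0.18,"z":0,"ax":0,"ay":0,"az":5,"grip":0},{"x":-4.1,"y":-0.18,"z":0,"ax":0,"ay":0,"az":5,"grip":0},{"x":-4.1,"y":-0.18,"z":0,"ax":0,"ay":0,"az":5,"grip":0},{"x":-4.1,"y":-0.18,"z":0,"ax":0,"ay":0,"az":5,"grip":0},{"x":-4.1,"y":-0.18,"z":0,"ax":0,"ay":0,"az":5,"grip":0},{"x":-4.1,"y":-0.18,"z":0,"ax":0,"ay":0,"az":5,"grip":0},{"x":-4.1,"y":-0.18,"z":0,"ax":0,"ay":0,"az":5,"grip":0},{"x":-4.1,"y":-0.18,"z":0,"ax":0,"ay":0,"az":5,"grip":0},{"x":0,"y":0,"z":0,"ax":0,"ay":0,"az":0,"grip":0},{"x":0,"y":0,"z":0,"ax":0,"ay":0,"az":0,"grip":0}]'

```text
t: 18.25
ee_pos: [554.3, 187.7, 74.8]
tool_rot: [-0.28, 3.127, 0.001]
contact_force: [0.5, -0.2, 4.7]
finger_gap: 0.3
finger_force: 2.3
```

```bash
python3 s.py
```

```text
18.25 [554.3 187.7  74.8] 
 [[-0.984 -0.177  0.002]
 [-0.177  0.984  0.001]
 [-0.002  0.    -1.   ]] [ 0.5  -0.23  4.75] 0.3044235386132597 2.2820080599649373 [ 0.59  0.41 -0.07  0.   -1.08 -1.99]
```

Emit:
step_arm --increments '[{"x":0,"y":0,"z":-4,"ax":0,"ay":0,"az":0,"grip":0},{"x":0,"y":0,"z":-20,"ax":0,"ay":0,"az":0,"grip":0},{"x":0,"y":0,"z":-40,"ax":0,"ay":0,"az":0,"grip":0},{"x":40,"y":15,"z":-36,"ax":0,"ay":0,"az":0,"grip":0},{"x":50,"y":15,"z":0,"ax":0,"ay":0,"az":0,"grip":0},{"x":50,"y":15,"z":0,"ax":0,"ay":0,"az":0,"grip":0},{"x":50,"y":15,"z":0,"ax":0,"ay":0,"az":0,"grip":0},{"x":0,"y":0,"z":0,"ax":0,"ay":0,"az":0,"grip":0}]'

```text
t: 19.25
ee_pos: [352.8, 212.8, 174.1]
tool_rot: [0.283, -3.128, -0.001]
contact_force: [-0.1, -0.0, 0.6]
finger_gap: 0.4
finger_force: 0.0
```

```bash
cat > tick.py <<'E'
from dial import *
def ticks(cam="top",n=6,c0=(559.5,140),out=None):
    im=np.mean([imaging.camera(cam) for _ in range(n)],0).astype(np.float32).mean(2)
    W=warp(im,cam,c0,78); N=warp(im,cam,c0,67)
    a15=np.radians(np.arange(24)*15)[:,None]; rr=np.arange(37.5,42,1.)[None]
    def f(ph,o):
        g=lambda p:samp(W,o[0]+rr*np.cos(a15+p),o[1]+rr*np.sin(a15+p)).clip(0,170).mean()
        return g(ph)-(g(ph+.131))
    b=max((f(np.radians(p),(x,y)),p,x,y) for p in np.arange(0,15,.5) for x in np.arange(-3,3.1,.5) for y in np.arange(-3,3.1,.5))
    o=np.array(b[2:]); 
    bars=[(samp(W,o[0]+np.arange(44,55.)[None]*np.cos(t),o[1]+np.arange(44,55.)[None]*np.sin(t)).mean(),np.degrees(t)) for t in np.radians(b[1]+np.arange(24)*15)]
    # T mark centroid about the fitted centre
    D=np.hypot(X-o[0],Y-o[1]);A=np.arctan2(Y-o[1],X-o[0]);t0=np.radians(max(bars)[1])
    dA=(A-t0+np.pi)%(2*np.pi)-np.pi; w=np.clip(W-90,0,None)*((D>44)&(D<55)&(abs(dA)<.3))
    T=max(bars)[1]+np.degrees((dA*w).sum()/w.sum())
    def nd(t,q):
        r=np.arange(-12,32,1.)[None]
        h=lambda d:samp(N,q[0]+r*np.cos(t)-d*np.sin(t),q[1]+r*np.sin(t)+d*np.cos(t))
        v=(h(5)+h(-5))/2-h(0); return v[:,18:].mean()+.3*v[:,:18].mean()
    nb=max((nd(np.radians(t),(o[0]+x,o[1]+y)),t,x,y) for t in np.arange(0,360,1.) for x in np.arange(-3,3.1,1) for y in np.arange(-3,3.1,1))
    print("ticks",np.round(b,2),"mark by phase",max(bars)[1],"by T",T.round(1),"needle",np.round(nb,2),"diff",((max(bars)[1]-nb[1]+180)%360-180),((T-nb[1]+180)%360-180).round(1))
    return im
if __name__=="__main__":
    for c,c0 in(("top",(559.5,140)),("scene",(560,141.5))): ticks(c,c0=c0)
    print(manip.sense()["t"])
E
python3 dial.py pics/d2.png; python3 tick.py
```

```text
top centre [559.5 140. ] 99 mark 303.8 needle 291.0 (1, 2) score 114.8 mark-needle (=needle-bezel cw) 12.8
scene centre [562.5 141. ] 74 mark 297.3 needle 289.0 (-2, -2) score 118.4 mark-needle (=needle-bezel cw) 8.3
19.75
ticks [42.73  2.    1.    1.5 ] mark by phase 302.0 by T 302.0 needle [116.47 292.    -1.     2.  ] diff 10.0 10.0
ticks [47.74  2.   -2.    0.  ] mark by phase 302.0 by T 301.2 needle [122.55 290.     0.     2.  ] diff 12.0 11.2
20.35
```

View pics/d2.png

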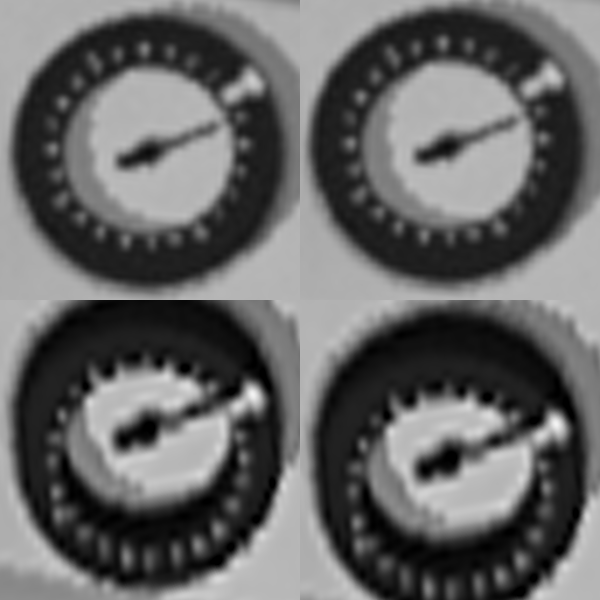

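The mark has come within about 11° of the needle, and both cameras agree on the tick phase of 302°. I'll cross-check the needle estimate on the empty-pan pictures against the housing's yaw.

Run:
```python
import tick
from tick import *
class F:
    def __init__(s,f): s.f=f
    def camera(s,c): return cv2.imread(s.f%c)
for f in("pics/%s0.png","pics/raw_%s1.png"):
    tick.imaging=F(f)
    for c,c0 in(("top",(559.5,140)),("scene",(560,141.5))): print(f,c); ticks(c,n=1,c0=c0)
# housing yaw: edge lines in top0 at z=60
im=cv2.imread("pics/top0.png")
W=None
g=im.min(2); k=np.zeros(g.shape,np.uint8); hsv=cv2.cvtColor(im,cv2.COLOR_BGR2HSV)
k[215:300,224:378]=((hsv[...,1]<40)&(g>130))[215:300,224:378]
cs,_=cv2.findContours(k,cv2.RETR_EXTERNAL,cv2.CHAIN_APPROX_NONE); q=max(cs,key=cv2.contourArea)[:,0]
for name,sel in(("far",q[(q[:,1]<236)&(q[:,0]>245)&(q[:,0]<355)]),("near",q[(q[:,1]>270)&(q[:,0]>240)&(q[:,0]<360)])):
    P=np.array([at_z("top",p,60)[:2] for p in sel]); v=cv2.fitLine(P.astype(np.float32),cv2.DIST_HUBER,0,.01,.01)[:2,0]; print(name,len(P),np.degrees(np.arctan2(v[1],v[0]))%180-90)
```

```text
pics/%s0.png top
ticks [40.85  8.    1.5   1.5 ] mark by phase 23.0 by T 23.0 needle [117.68 347.    -2.     0.  ] diff 36.0 36.0
pics/%s0.png scene
ticks [41.02  8.5  -2.5   0.5 ] mark by phase 23.5 by T 23.4 needle [141.55 351.    -3.    -1.  ] diff 32.5 32.4
pics/raw_%s1.png top
ticks [41.72  8.5   1.5   1.5 ] mark by phase 23.5 by T 23.0 needle [115.97 292.    -1.     1.  ] diff 91.5 91.0
pics/raw_%s1.png scene
ticks [45.4  8.5 -2.5  0.5] mark by phase 23.5 by T 23.4 needle [123.61 291.     1.     0.  ] diff 92.5 92.4
far 91 -11.6423645
near 236 -2.5823517
```

Emit:
step_arm --increments '[{"x":-50,"y":-15,"z":0,"ax":0,"ay":0,"az":0,"grip":0},{"x":-50,"y":-15,"z":0,"ax":0,"ay":0,"az":0,"grip":0},{"x":-50,"y":-15,"z":0,"ax":0,"ay":0,"az":0,"grip":0},{"x":-40,"y":-15,"z":36,"ax":0,"ay":0,"az":0,"grip":0},{"x":0,"y":0,"z":40,"ax":0,"ay":0,"az":0,"grip":0},{"x":0,"y":0,"z":15,"ax":0,"ay":0,"az":0,"grip":0},{"x":0,"y":0,"z":0,"ax":0,"ay":0,"az":0,"grip":0},{"x":0,"y":0,"z":0,"ax":0,"ay":0,"az":0,"grip":0}]'

```text
t: 21.35
ee_pos: [554.3, 188.2, 85.5]
tool_rot: [-0.278, 3.126, 0.002]
contact_force: [0.5, -0.1, 0.1]
finger_gap: 0.0
finger_force: 0.0
```

Emit:
step_arm --increments '[{"x":0,"y":0,"z":5,"ax":0,"ay":0,"az":0,"grip":0},{"x":0,"y":0,"z":3,"ax":0,"ay":0,"az":0,"grip":0},{"x":0,"y":0,"z":2,"ax":0,"ay":0,"az":0,"grip":0},{"x":0,"y":0,"z":1.3,"ax":0,"ay":0,"az":0,"grip":0},{"x":0,"y":0,"z":0,"ax":0,"ay":0,"az":0,"grip":0},{"x":0,"y":0,"z":0,"ax":0,"ay":0,"az":0,"grip":0}]'

```text
t: 22.1
ee_pos: [553.9, 187.9, 72.9]
tool_rot: [-0.277, 3.128, 0.001]
contact_force: [-2.2, 1.0, 6.8]
finger_gap: -0.1
finger_force: 3.1
```

Emit:
step_arm --increments '[{"x":-2.36,"y":-0.06,"z":0,"ax":0,"ay":0,"az":2.88,"grip":0},{"x":-2.36,"y":-0.06,"z":0,"ax":0,"ay":0,"az":2.88,"grip":0},{"x":-2.36,"y":-0.06,"z":0,"ax":0,"ay":0,"az":2.88,"grip":0},{"x":-2.36,"y":-0.06,"z":0,"ax":0,"ay":0,"az":2.88,"grip":0},{"x":0,"y":0,"z":0,"ax":0,"ay":0,"az":0,"grip":0},{"x":0,"y":0,"z":0,"ax":0,"ay":0,"az":0,"grip":0}]'

```text
t: 22.85
ee_pos: [563.5, 188.5, 73.0]
tool_rot: [0.038, 3.14, 0.001]
contact_force: [-0.5, 1.3, 6.1]
finger_gap: -0.2
finger_force: 3.0
```

Emit:
step_arm --increments '[{"x":0,"y":0,"z":-4,"ax":0,"ay":0,"az":0,"grip":0},{"x":0,"y":0,"z":-20,"ax":0,"ay":0,"az":0,"grip":0},{"x":0,"y":0,"z":-40,"ax":0,"ay":0,"az":0,"grip":0},{"x":40,"y":15,"z":-36,"ax":0,"ay":0,"az":0,"grip":0},{"x":50,"y":15,"z":0,"ax":0,"ay":0,"az":0,"grip":0},{"x":50,"y":15,"z":0,"ax":0,"ay":0,"az":0,"grip":0},{"x":50,"y":15,"z":0,"ax":0,"ay":0,"az":0,"grip":0},{"x":0,"y":0,"z":0,"ax":0,"ay":0,"az":0,"grip":0},{"x":0,"y":0,"z":0,"ax":0,"ay":0,"az":0,"grip":0}]'

```text
t: 23.98
ee_pos: [374.4, 252.6, 171.9]
tool_rot: [-0.038, -3.141, 0.001]
contact_force: [0.6, -0.1, -0.6]
finger_gap: -0.0
finger_force: 0.0
```

```bash
python3 tick.py;python3 tick.py
python3 - <<'E'
from h import *
o=[]
for c,(x,y) in(("top",(230,210)),("scene",(270,190))):
    im=np.mean([imaging.camera(c) for _ in range(4)],0).astype(np.uint8);cv2.imwrite(f"pics/fin_{c}.png",im)
    o.append(cv2.resize(im[y:y+90,x:x+150],None,fx=5.2,fy=3.3 if 0 else 5.2*0.63,interpolation=cv2.INTER_CUBIC)[:298])
cv2.imwrite("pics/final.png",np.vstack(o))
E
```

```text
ticks [41.37  5.    1.5   1.5 ] mark by phase 290.0 by T 289.8 needle [116.07 292.    -1.     1.  ] diff -2.0 -2.2
ticks [40.93  4.5  -2.    0.  ] mark by phase 289.5 by T 289.2 needle [124.11 291.     0.     1.  ] diff -1.5 -1.8
24.575
ticks [41.37  5.    1.5   1.  ] mark by phase 290.0 by T 289.9 needle [116.83 291.    -1.     2.  ] diff -1.0 -1.1
ticks [40.98  4.5  -2.    0.  ] mark by phase 289.5 by T 289.2 needle [124.08 291.     0.     1.  ] diff -1.5 -1.8
25.175
```

View pics/final.png

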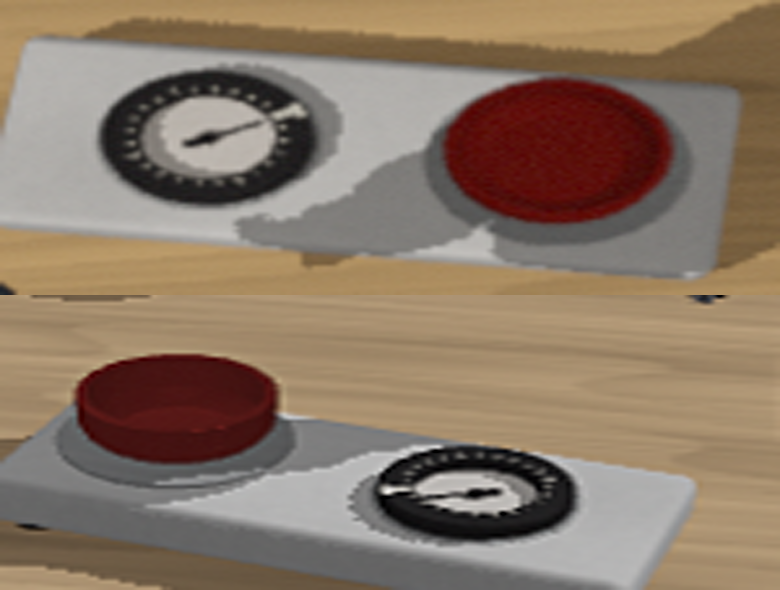

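The mark lines up with the needle's thin end to within the measurement noise of 1–2° in both views. The bowl stands upright and centred, and the robot is clear.

```bash
python3 -c "
from h import *
print(job_done())"
```

```text
the job is handed in; nothing more can be done
None
```

The larger red bowl stands upright in the middle of the pan and released, and the bezel's zero mark lines up with the needle's thin end to within about 2°, which is about as fine as the cameras can tell; handed in at about 25 s with the robot clear.

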